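# Close the sampling-kit case: flap down, then cover

## Robot

A 6-joint arm with a two-finger parallel gripper is mounted at the origin on the work surface; the furniture and walls round the work are solid. World frame = base frame: x ahead of the robot, y to its left, z up, the work surface at z = 0. Lengths are in m, angles in rad, forces in N, time in s.
With the tool pointing down it reaches from about 0.35 to 0.925 m from the base axis. Payload 6.4 kg.
Tool frame: the origin (TCP) lies on the centre line of the jaws, within the pads' length; the fingertips stand ctrl.tip_reach ahead of it and the grasp point (between the pads) lies 11 mm behind it (ctrl.tip_reach is the distance from the TCP to the fingertips, in m); z points along the fingers, y is the line along which they close (so a half turn about z gives the same grasp; the last joint's range is limited). The gripper opens to 85 mm and grips with 20 to 120 N. Pads are 22 mm wide; open, the fingers measure 114 mm over their backs; the gripper's body (76 mm by 85 mm) begins 54 mm behind the grasp point. The pads swing forward as they close: fully open they stand 13 mm farther back than shut.
Start: joints at [-1.506, 0.245, 1.558, -0, 1.339, -0.174], TCP at [0.154, -0.632, 0.239] pointing down, gripper open.
Joint ranges: [-3.13, 3.13], [-1.02, 2.26], [0.13, 2.54], [-0.95, 4.09], [0.21, 2.88], [-2.74, 2.74]. Speed limits (rad/s): [2.57, 2.57, 3.14, 3.14, 3.14, 3.14].

## Interface

Orientations are given as [roll, pitch, yaw] about the fixed x, y, z axes, in that order (R = Rz(yaw) Ry(pitch) Rx(roll)).
In Python, from workcell import get_state, optics, close_job, ctrl gives the robot as it stands.
- The arm moves only by the tool move_arm, never from a script. Its argument "commands" is a list that holds one entry, the list of rows, each a list of 7 numbers: the turn, a rotation vector about the tool's x, y, z in rad, then the shift along the tool's x, y, z in mm, then the finger opening in mm, from 0 to 85.4. In form: [[[ax, ay, az, dx, dy, dz, gripper], ...]]. A call has 1 to 20 rows; each row shifts and turns the commanded pose from where the row before left it, along the tool's axes as they then stand; what a row does not reach is not made up. A row lasts 1/12 s, in which the tool goes at most 41.7 mm and 7.16 degrees, less where a joint would pass 70% of its speed; a pose out of reach is approached as far as the arm can. A call is refused whole if a number of a shift passes 41.7 or a number of a turn 0.125, either way. A call with a gripper value outside its range is refused whole. The fingers move at their own pace and stop on an object; the grip force is fixed at half the most. Time passes only in rows, so rows that do not move let the fingers close. It gives the time, the measured TCP pose, the force, the opening and the grip force at its end, in the units of the state.
- get_state(): the state, without advancing time (a new reading comes with each control period).
- optics.grab_frame(name): name is "side" or "top"; returns a dict with "pixels" (400x640x3 uint8, red, green, blue), "intrinsics" (3x3 intrinsics, pixels), "world_from_camera" (4x4, takes a point from camera to world coordinates). Camera axes: x right, y up, looking along -z (the intrinsics and any distortion apply to the point x, -y, -z); pixel columns grow to the right and rows downward; lengths in m; the calibration is good to about 2 mm. A picture is of the moment at which its call begins. There is no depth.
- close_job(): hands the job in; it is judged then, once.
The state is a dict: "time_s": time; "q": joint angles; "qvel": joint speeds; "joint_torque": joint torques, N m; "position": TCP position; "ee_rot": TCP orientation; "ft_force": force on the tool from outside, world axes, zero at the start; "moment": the same for the moment, N m; "opening": finger opening in m; "grip_force": force on a finger pad.
Only numpy, scipy, OpenCV 4.12 (cv2) and the standard library are available. Lean on these libraries where they do the work, as an engineer would, in place of code of your own. Each camera call takes 0.05 s, during which the arm holds its last target. There are 200 camera calls.

## Task

Close the sampling-kit case on the worktop: with the fingertips, first push the upright inner flap over and press it down flat, then push the open cover over from behind and press it fully shut on top. Only push on the outer faces: do not pinch the flap or the cover or touch the foam on their inner sides. Leave the case where it stands, take nothing out of it, and do not disturb the things beside it.

Things in the scene. Friction and masses are not known exactly. Their poses are not given: they have to be found in the camera images.
- kit_case: Grey plastic case with black corners, open on top, 180 (its x) x 180 (y) x 80 mm high, walls 6 mm, 3 kg, loose on the worktop; latch plates and a handle stick out up to 14 mm on its -y side. Origin: centre of its underside, z up. Yaw 0: its -y side is to the robot's right; at most 0.55 rad either way. Cover hinged at its +y side, flap inside its -y side; open, they face each other.
- flap (a joint): Inner flap: 4 mm aluminium sheet, 150 mm wide along the case's x, 95 mm from hinge axis to free edge. 0 = flat in the case, pointing to its +y over the syringe; 1.57 = upright; more leans outward (-y); stop 1.95. Starts about upright. Stiff hinge: stays at any angle, also when down; about 1 N at the edge turns it. To fold it, push its outer (-y) face towards +y, then down.
- flap_hinge (a point): On the flap's hinge axis, mid-width and mid-thickness: x = 0, y = -80, z = 62 mm in the case frame (18 mm below the rim). The axis runs along the case's x.
- flap_edge (a point): Middle of the flap's free edge, on the outer face (the face that looks up when the flap lies flat); x along the case's x, y from hinge to free edge, z out of the outer face.
- flap_pad: Black foam pad, 140 x 80 x 5 mm, on the inner face of the flap (the face that looks at the cover while the flap stands); origin at its centre. Not to be touched by the fingers.
- cover (a joint): Outer cover: flat grey plate 8 mm thick, 180 mm wide along the case's x, 180 mm from hinge axis to free edge. 0 = shut flat on the rim, pointing to the case's -y; 1.57 = upright; more leans outward (+y); stop 2.0. Starts between 1.6 and 1.9. Stiff hinge: stays at any angle, never falls shut; 2 to 3 N at the edge turns it. To shut it, push its outer (+y) face towards -y, then down all the way.
- cover_hinge (a point): On the cover's hinge axis, mid-width and mid-thickness: x = 0, y = +90, z = 84 mm in the case frame. The axis runs along the case's x. Shut, the cover's top is at z = 88 mm, with two ribs 2 mm higher at x = +-55 mm. The cover strikes the flap if that still stands.
- cover_edge (a point): Middle of the cover's free edge, on the outer face (the face that looks up when the cover is shut); x along the case's x, y from the free edge to the hinge, z out of the outer face.
- cover_pad: Black foam pad, 156 x 156 x 6 mm, on the inner face of the cover (facing the flap); origin at its centre. Not to be touched by the fingers.
- syringe: White plastic syringe, 139 x 28 x 24 mm, lying loose in the bay under the flap on the case's foam floor (20 mm above the worktop). Stays in.
- timer: White bench timer, 62 x 66 x 19 mm, lying loose in the other bay, beside the cover's hinge, on the case's foam floor. Stays in.
- blue_cap_bottle: Clear bottle with a blue cap, 47 mm across, 122 mm high, standing on the worktop 20 to 24 cm from the middle of the case on its -y side. Bystander. Origin: centre of its underside.
- tape_roll: Green roll of tape, 68 mm across, 19 mm high, lying on the worktop on the +y side of the case, behind the open cover, 18 to 22 cm from the middle of the case. Bystander. Origin: centre of its underside.
- cutters_yellow: Small cutters with yellow handles, 129 x 50 x 15 mm, lying on the worktop on the -y side of the case, behind the flap, about 20 cm from the middle of the case. Bystander. Origin: centre of its underside.
Not all that is in view belongs to the job. Of the things like the timer, leave any that is brown or purple; of the rest the smaller one is meant.

How it is judged:
By the outcome, as a careful person would: the job done as asked, in the order asked, and still so for the second after the job is handed in, with the robot touching nothing.
It also fails if it takes over 54 s, if anything falls off the work surface, if the arm or the gripper's body presses on something with over 40 N, if the wrist force passes 120 N, or if a joint passes its speed limit or range.

## Working session

There is one attempt and no reset: what is moved stays moved. The work goes in short steps, Python scripts to look and compute and a tool call to move; the robot and the scene stay as the last step left them, time stands still between calls to the robot, and variables do not carry over. Pictures are saved under pics/ and viewed, at most 10 in all, crops included, and the job is handed in when it is done.

Besides the shell and the picture viewer there is one more tool, called after ">>>" as name([rows], argument=value, ...), one row to a line, values as JSON. move_arm: Moves the arm, as the interface text tells. Its arguments: {"type":"object","properties":{"commands":{"type":"array","items":{"type":"array","items":{"type":"array","items":{"type":"number"}}}}},"required":["commands"]}

```bash
ls; mkdir -p pics; python3 - <<'E'
from workcell import get_state, optics, ctrl
import cv2, numpy as np
print(ctrl.tip_reach, get_state())
for n in ("top","side"):
    f=optics.grab_frame(n); cv2.imwrite(f"pics/{n}0.png",f["pixels"][:,:,::-1]); print(f["intrinsics"],f["world_from_camera"],[k for k in f])
    np.savez(f"pics/{n}0.npz",K=f["intrinsics"],T=f["world_from_camera"])
E
```

```text
pics
0.008 {'time_s': 0.0, 'q': array([-1.50609614e+00,  2.45809280e-01,  1.55900122e+00,  1.26917079e-05,
        1.33872976e+00, -1.74099082e-01]), 'qvel': array([-0.00171445,  0.00129915, -0.0016272 , -0.00024079,  0.00122889,
        0.00035546]), 'joint_torque': array([ 8.35875690e-04, -4.29494154e+01, -3.26135123e+01, -1.17275458e-04,
        5.17941327e-03, -9.25302885e-06]), 'position': array([ 0.15372217, -0.63100227,  0.23819026]), 'ee_rot': array([-3.13967663e+00, -3.49525489e-04,  2.38796006e-01]), 'ft_force': array([0.56843002, 0.82115744, 0.1067262 ]), 'moment': array([ 0.0103212 , -0.00021967,  0.01115031]), 'grip_force': 0.0, 'opening': 0.08518683661897195}
[[484.67146244   0.         329.2852985 ]
 [  0.         484.67146244 193.13356442]
 [  0.           0.           1.        ]] [[-0.01514103  0.98664562 -0.16217634  0.29777601]
 [-0.99967997 -0.01165009  0.02245506  0.10344434]
 [ 0.02026582  0.16246443  0.98650626  1.30353285]
 [ 0.          0.          0.          1.        ]] ['pixels', 'intrinsics', 'world_from_camera']
[[408.22188987   0.         314.07373723]
 [  0.         408.22188987 198.8906152 ]
 [  0.           0.           1.        ]] [[-8.86346891e-01  2.95438716e-01 -3.56518098e-01  1.00804372e-01]
 [-4.63021166e-01 -5.64271070e-01  6.83527292e-01  8.15596128e-01]
 [ 7.67577036e-04  7.70917716e-01  6.36934287e-01  7.78342196e-01]
 [ 0.00000000e+00  0.00000000e+00  0.00000000e+00  1.00000000e+00]] ['pixels', 'intrinsics', 'world_from_camera']
```

View pics/top0.png

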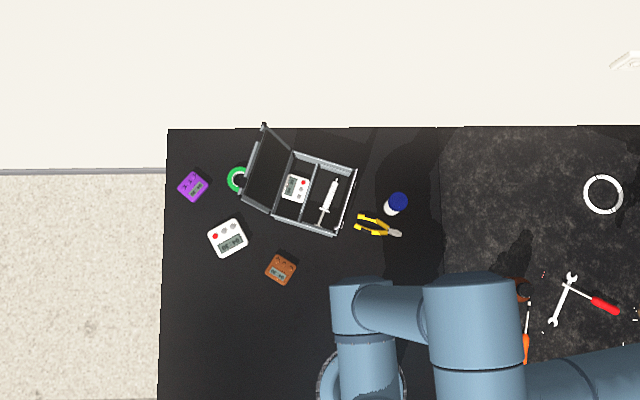

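View pics/side0.png

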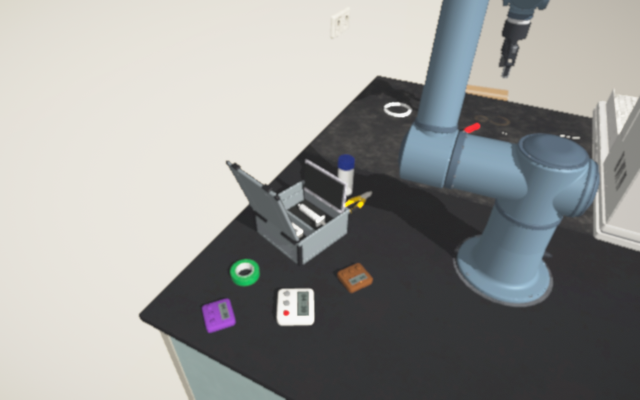

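The top view shows the case at about (300,190), with the cover leaning left (top corner 265,125), the flap edge at (345,200), the tape at (237,180), the bottle at (396,203) and the cutters at (377,226). The timer-like things are purple (193,186), brown (281,268), large white (227,237) and small white (296,188) in the case. The small white one is meant: it is neither brown nor purple, and it is the smaller of the rest. I'll confirm it in an enlarged crop.

```bash
python3 - <<'E'
import cv2
a=cv2.imread("pics/top0.png")[110:260,220:420]; cv2.imwrite("pics/topc.png",cv2.resize(a,None,fx=4,fy=4,interpolation=cv2.INTER_CUBIC))
a=cv2.imread("pics/side0.png")[145:285,215:395]; cv2.imwrite("pics/sidec.png",cv2.resize(a,None,fx=4,fy=4,interpolation=cv2.INTER_CUBIC))
E
```

```text
(no output)
```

View pics/topc.png

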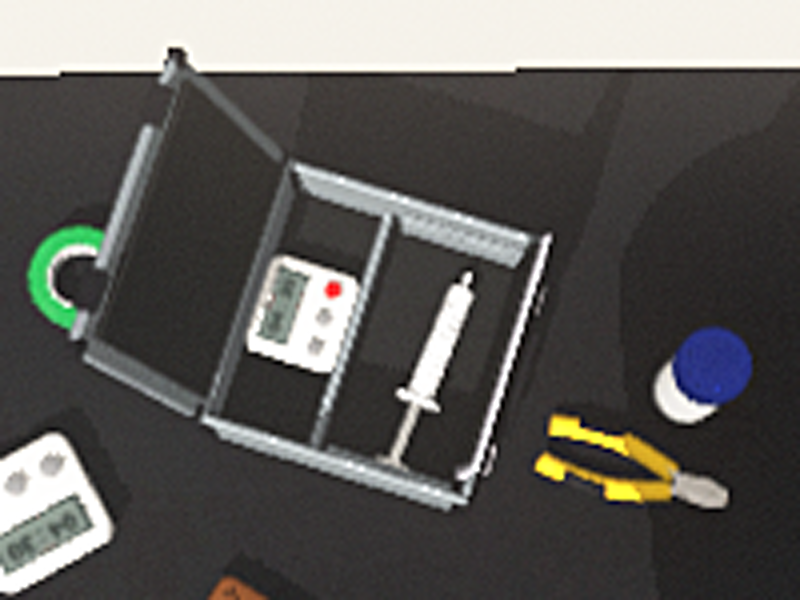

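View pics/sidec.png

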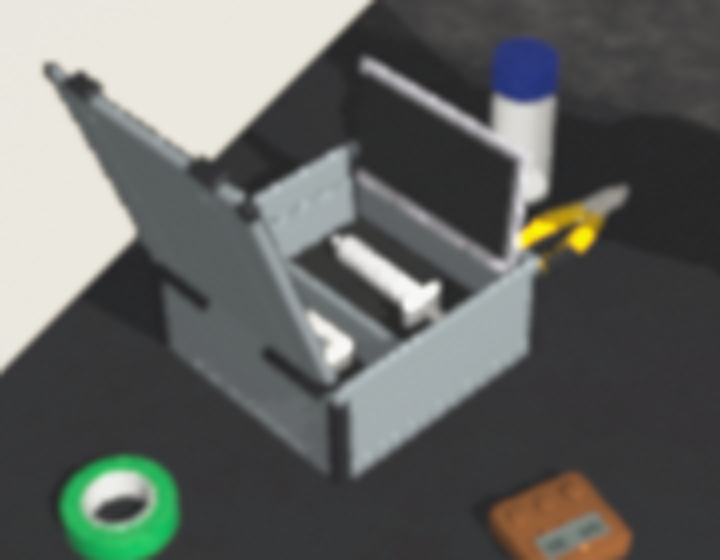

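Both crops are consistent. The small white timer, with its red button at top-crop (333,290), is inside the case. The flap stands upright with its free edge running (363,62) to (522,155) in the side crop, and the cover leans outward with its free edge running (48,68) to (250,205). I'll fit the pose from these corners.

```bash
cat > h.py <<'E'
import numpy as np
C={n:(lambda d:(d["K"],d["T"]))(np.load(f"pics/{n}0.npz")) for n in ("top","side")}
def proj(n,p):
    K,T=C[n]; c=np.linalg.inv(T)@np.append(p,1); v=np.array([c[0],-c[1],-c[2]]); u=K@v; return u[:2]/u[2]
def ray(n,px,z):
    K,T=C[n]; v=np.linalg.inv(K)@[px[0],px[1],1]; d=T[:3,:3]@[v[0],-v[1],-v[2]]; o=T[:3,3]; return o+d*(z-o[2])/d[2]
def W(s,p):
    c,k=np.cos(s[2]),np.sin(s[2]); return np.array([s[0]+c*p[0]-k*p[1],s[1]+k*p[0]+c*p[1],p[2]])
def flap(a,x,r=.095,o=0): return np.array([x,-.08+r*np.cos(a)-o*np.sin(a),.062+r*np.sin(a)+o*np.cos(a)])
def cover(a,x,r=.18,o=0): return np.array([x,.09-r*np.cos(a)+o*np.sin(a),.084+r*np.sin(a)+o*np.cos(a)])
E
python3 - <<'E'
from h import *
from scipy.optimize import least_squares
t=lambda x,y:np.array([x/4+220,y/4+110]); s=lambda x,y:np.array([x/4+215,y/4+145])
B=.09
ob=[("top",t(468,502),lambda v:[-B,-B,.08]),
("top",t(207,420),lambda v:[-B,B,.08]),("top",t(290,162),lambda v:[B,B,.08]),
("side",s(340,480),lambda v:[-B,B,0]),("side",s(530,265),lambda v:[-B,-B,.08]),("side",s(527,350),lambda v:[-B,-B,0]),
("side",s(168,345),lambda v:[B,B,0]),("side",s(352,148),lambda v:[B,-B,.08]),
("side",s(363,62),lambda v:flap(v[3],.075)),("side",s(522,155),lambda v:flap(v[3],-.075)),
("top",t(548,237),lambda v:flap(v[3],.075)),("top",t(465,475),lambda v:flap(v[3],-.075)),
("side",s(48,68),lambda v:cover(v[4],B)),("side",s(250,205),lambda v:cover(v[4],-B)),
("top",t(172,75),lambda v:cover(v[4],B)),("top",t(88,345),lambda v:cover(v[4],-B))]
f=lambda v:np.concatenate([proj(n,W(v,g(v)))-p for n,p,g in ob])
r=least_squares(f,[.6,.2,-.3,1.57,1.7],loss="soft_l1")
print(r.x); print(f(r.x).reshape(-1,2).round(1))
v=r.x
for nm,p,z in (("tape",(238,180),.019),("bottle",(398,202),.122),("cutter",(372,225),.01),("cutnear",(354,226),.01),("cutnear2",(358,215),.01)):
    w=ray("top",p,z);c,k=np.cos(v[2]),np.sin(v[2]);d=w[:2]-v[:2]
    print(nm,w.round(3),"case",(c*d[0]+k*d[1]).round(3),(-k*d[0]+c*d[1]).round(3))
E
```

```text
[ 0.50148026  0.11582767 -0.32416581  1.61606705  1.8797935 ]
[[-0.5  1.1]
 [-3.  -0.1]
 [-1.2 -1.3]
 [ 0.3  1.1]
 [ 3.2 -2.1]
 [ 2.3 -1.2]
 [-0.9 -1.3]
 [ 0.9 -2.7]
 [-0.1 -0.7]
 [ 1.   0.4]
 [-1.1 -0.7]
 [ 1.  -1.3]
 [-0.2 -1.7]
 [ 0.2  0.2]
 [ 0.6 -6.6]
 [-5.3  1.5]]
tape [0.548 0.319 0.019] case -0.021 0.207
bottle [ 0.468 -0.093  0.122] case 0.035 -0.209
cutter [ 0.422 -0.039  0.01 ] case -0.025 -0.172
cutnear [0.42  0.009 0.01 ] case -0.043 -0.127
cutnear2 [ 0.45  -0.002  0.01 ] case -0.011 -0.128
```

>>> move_arm([
  [[0,0,-0.112,0,0,-7,0],[0,0,-0.112,0,0,-7,0],[0,0,-0.112,0,0,-7,0],[0,0,-0.112,0,0,-7,0],[0,0,-0.112,0,0,-7,0],[0,0,-0.112,0,0,-7,0],[0,0,-0.112,0,0,-7,0],[0,0,-0.112,0,0,-7,0],[0,0,-0.112,0,0,-7,0],[0,0,0,38,5,0,0],[0,0,0,38,5,0,0],[0,0,0,38,5,0,0],[0,0,0,38,5,0,0],[0,0,0,38,5,0,0],[0,0,0,38,5,0,0],[0,0,0,38,5,0,0],[0,0,0,38,5,0,0],[0,0,0,38,5,0,0],[0,0,0,38,5,0,0],[0,0,0,38,5,0,0]],
])

```text
time_s: 1.77
position: [0.3392, -0.2509, 0.3019]
ee_rot: [-3.142, -0.0, 1.246]
ft_force: [1.5, -0.2, 0.4]
opening: 0.0001
grip_force: 0.0
```

>>> move_arm([
  [[0,0,0,38.4,5.3,0,0],[0,0,0,38.4,5.3,0,0],[0,0,0,38.4,5.3,0,0],[0,0,0,38.4,5.3,0,0],[0,0,0,38.4,5.3,0,0],[0,0,0,38.4,5.3,0,0],[0,0,0,38.4,5.3,0,0],[0,0,0,0,0,22,0],[0,0,0,0,0,22,0],[0,0,0,0,0,22,0],[0,0,0,0,0,22,0],[0,0,0,0,0,22,0],[0,0,0,0,0,22,0],[0,0,0,0,0,22,0],[0,0,0,0,0,0,0]],
])

```text
time_s: 3.02
position: [0.4562, -0.0089, 0.1435]
ee_rot: [-3.132, 0.001, 1.247]
ft_force: [-0.6, -0.2, -0.0]
opening: -0.0
grip_force: 0.0
```

```bash
python3 - <<'E'
from workcell import optics,get_state
import cv2,numpy as np
a=optics.grab_frame("top")["pixels"][110:260,220:420,::-1]; b=optics.grab_frame("side")["pixels"][100:285,215:395,::-1]
a=cv2.resize(a,(400,300),interpolation=cv2.INTER_CUBIC); b=cv2.resize(b,(400,411),interpolation=cv2.INTER_CUBIC)
o=np.zeros((411,800,3),np.uint8);o[:300,:400]=a;o[:,400:]=b;cv2.imwrite("pics/p5.png",o)
from h import *
s=get_state();print(s["position"],s["ee_rot"],s["ft_force"])
v=[.5015,.1158,-.3242]
def inc(p):
    c,k=np.cos(v[2]),np.sin(v[2]);d=p[:2]-np.array(v[:2]);return c*d[0]+k*d[1],-k*d[0]+c*d[1],p[2]
print(inc(s["position"]))
# lead corner path: flap r=.075
prev=None
for A in np.arange(1.616,-.01,-.115):
    p=flap(A,0,.075,.002); q=np.array([p[1]-.011,p[2]+.008]); print(round(A,2),(q*1000).round(1), None if prev is None else ((q-prev)*1000).round(1)); prev=q
E
```

```text
[ 0.45916702 -0.0096722   0.14791662] [-3.13963286e+00  9.24835642e-05  1.24682357e+00] [ 0.8018788  -0.38328349  1.02962448]
(np.float64(-0.00015844126792655816), np.float64(-0.13242102903798997), np.float64(0.14791662397826805))
1.62 [-96.4 144.8] None
1.5 [-87.8 145. ] [8.6 0.1]
1.39 [-79.2 144.1] [ 8.6 -0.9]
1.27 [-70.8 142.2] [ 8.4 -1.8]
1.16 [-62.6 139.4] [ 8.2 -2.8]
1.04 [-54.8 135.7] [ 7.8 -3.7]
0.93 [-47.5 131.1] [ 7.3 -4.6]
0.81 [-40.8 125.8] [ 6.7 -5.4]
0.7 [-34.7 119.6] [ 6.1 -6.1]
0.58 [-29.4 112.8] [ 5.3 -6.8]
0.47 [-24.9 105.5] [ 4.5 -7.4]
0.35 [-21.3  97.7] [ 3.6 -7.8]
0.24 [-18.5  89.5] [ 2.7 -8.2]
0.12 [-16.8  81. ] [ 1.8 -8.4]
0.01 [-16.   72.4] [ 0.8 -8.6]
```

View pics/p5.png

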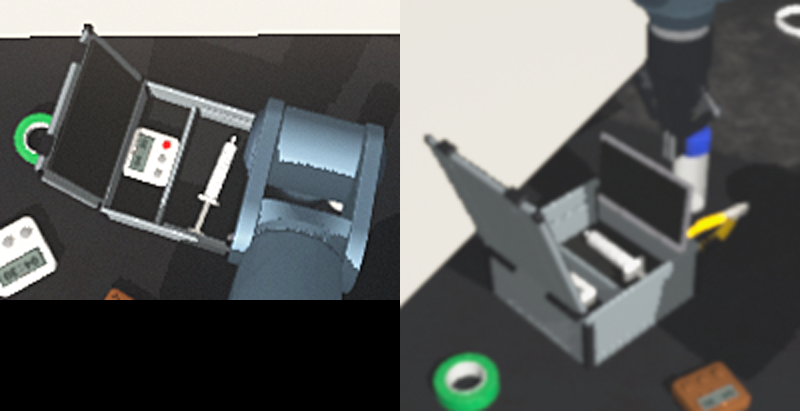

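The gripper stands behind the flap (side picture, about (680,150)), clear of the bottle and the cutters. Next I push the flap over.

>>> move_arm([
  [[0,0,0,12,0,1,0],[0,0,0,12,0,1,0],[0,0,0,12,0,0,0],[0,0,0,8.6,0,0,0],[0,0,0,8.6,0,1,0],[0,0,0,8.4,0,2,0],[0,0,0,8.2,0,3,0],[0,0,0,7.8,0,3.7,0],[0,0,0,7.3,0,4.6,0],[0,0,0,6.7,0,5.4,0],[0,0,0,0,0,0,0]],
])

```text
time_s: 4.03
position: [0.4881, 0.0781, 0.1249]
ee_rot: [-3.139, 0.0, 1.248]
ft_force: [0.0, -1.4, -0.6]
opening: 0.0002
grip_force: 0.0
```

>>> move_arm([
  [[0,0,0,6.1,0,6.1,0],[0,0,0,5.3,0,6.8,0],[0,0,0,4.5,0,7.4,0],[0,0,0,3.6,0,7.8,0],[0,0,0,2.7,0,8.2,0],[0,0,0,1.8,0,8.4,0],[0,0,0,0.8,0,5,0],[0,0,0,0,0,0,0]],
])

```text
time_s: 4.7
position: [0.4956, 0.1006, 0.0751]
ee_rot: [-3.138, 0.001, 1.247]
ft_force: [-0.3, 0.5, 0.5]
opening: -0.0003
grip_force: 0.0
```

>>> move_arm([
  [[0,0,0,0,0,1.5,0],[0,0,0,0,0,1.5,0],[0,0,0,0,0,0,0],[0,0,0,0,0,0,0]],
])

```text
time_s: 5.03
position: [0.4969, 0.1004, 0.0741]
ee_rot: [3.141, -0.0, 1.247]
ft_force: [-0.5, -0.1, 0.6]
opening: -0.0005
grip_force: 0.0
```

>>> move_arm([
  [[0,0,0,0,0,1,0],[0,0,0,0,0,0,0],[0,0,0,0,0,0,0]],
])

```text
time_s: 5.28
position: [0.4969, 0.1005, 0.0731]
ee_rot: [3.141, -0.0, 1.247]
ft_force: [1.2, 0.3, 0.4]
opening: -0.0002
grip_force: 0.1
```

>>> move_arm([
  [[0,0,0,0,0,1,0],[0,0,0,0,0,0,0],[0,0,0,0,0,0,0]],
])

```text
time_s: 5.53
position: [0.497, 0.1005, 0.072]
ee_rot: [3.141, -0.0, 1.247]
ft_force: [1.1, -0.2, 1.1]
opening: -0.0
grip_force: 0.5
```

>>> move_arm([
  [[0,0,0,0,0,1,0],[0,0,0,0,0,0,0],[0,0,0,0,0,0,0]],
])

```text
time_s: 5.78
position: [0.4971, 0.1005, 0.0719]
ee_rot: [-3.142, 0.0, 1.247]
ft_force: [-3.2, 0.6, 9.1]
opening: 0.0001
grip_force: 4.3
```

>>> move_arm([
  [[0,0,0,0,0,1,0],[0,0,0,0,0,0,0],[0,0,0,0,0,0,0]],
])

```text
time_s: 6.03
position: [0.4972, 0.1005, 0.0718]
ee_rot: [-3.141, 0.001, 1.247]
ft_force: [-6.7, -0.8, 15.8]
opening: -0.0
grip_force: 7.9
```

>>> move_arm([
  [[0,0,0,0,0,1,0],[0,0,0,0,0,0,0],[0,0,0,0,0,0,0]],
])

```text
time_s: 6.28
position: [0.4972, 0.1005, 0.0717]
ee_rot: [-3.141, 0.001, 1.247]
ft_force: [-9.8, -1.0, 23.6]
opening: -0.0002
grip_force: 11.5
```

The flap is down on its stop, at 24 N with no further travel. Next I lift off and go over to behind the cover.

>>> move_arm([
  [[0,0,0,0,0,5,0]],
])

```text
time_s: 6.37
position: [0.4979, 0.1005, 0.0706]
ee_rot: [-3.138, 0.002, 1.248]
ft_force: [-39.6, -3.0, 91.3]
opening: 0.0002
grip_force: 45.5
```

That row had the wrong sign: it pushed down 5 mm and the wrist force reached 91 N, under the 120 N limit. I'm lifting now.

>>> move_arm([
  [[0,0,0,0,0,-10,0],[0,0,0,0,0,-29,0],[0,0,0,0,0,-29,0],[0,0,0,0,0,-29,0],[0,0,0,0,0,-29,0],[0,0,0,0,0,-29,0],[0,0,0,0,0,-29,0],[0,0,0,0,0,-29,0],[0,0,0,0,0,-29,0],[0,0,0,0,0,-26,0],[0,0,0,0,0,0,0]],
])

```text
time_s: 7.28
position: [0.4989, 0.1006, 0.3384]
ee_rot: [3.132, -0.003, 1.247]
ft_force: [0.0, 0.1, 0.4]
opening: 0.0005
grip_force: 0.0
```

```bash
python3 - <<'E'
from workcell import optics,get_state
import cv2,numpy as np
a=optics.grab_frame("top")["pixels"][110:260,220:420,::-1]; b=optics.grab_frame("side")["pixels"][100:285,215:395,::-1]
a=cv2.resize(a,(400,300),interpolation=cv2.INTER_CUBIC); b=cv2.resize(b,(400,411),interpolation=cv2.INTER_CUBIC)
o=np.zeros((411,800,3),np.uint8);o[:300,:400]=a;o[:,400:]=b;cv2.imwrite("pics/p6.png",o)
s=get_state();print(s["position"],s["ee_rot"],s["ft_force"])
from h import *
prev=None
for A in np.arange(1.88,-.01,-.0752):
    p=cover(A,0,.165,.004); q=np.array([p[1]+.011,p[2]+.008]); print(round(A,2),(q*1000).round(1), None if prev is None else ((q-prev)*1000).round(1)); prev=q
E
```

```text
[0.49706121 0.1005138  0.3326943 ] [ 3.13976867e+00 -5.58866377e-04  1.24680323e+00] [-0.54966509  0.07953746 -1.40217327]
1.88 [155. 248.] None
1.8 [143.2 251.6] [-11.9   3.6]
1.73 [131.  254.3] [-12.1   2.7]
1.65 [118.8 256.1] [-12.3   1.8]
1.58 [106.4 257. ] [-12.4   0.9]
1.5 [ 94.  256.9] [-12.4  -0.1]
1.43 [ 81.6 255.9] [-12.4  -1. ]
1.35 [ 69.3 254. ] [-12.3  -1.9]
1.28 [ 57.3 251.1] [-12.1  -2.8]
1.2 [ 45.4 247.4] [-11.8  -3.7]
1.13 [ 33.9 242.8] [-11.5  -4.6]
1.05 [ 22.8 237.3] [-11.1  -5.5]
0.98 [ 12.1 231. ] [-10.7  -6.3]
0.9 [  1.9 224. ] [-10.2  -7.1]
0.83 [ -7.8 216.2] [-9.6 -7.8]
0.75 [-16.8 207.6] [-9.  -8.5]
0.68 [-25.1 198.5] [-8.4 -9.2]
0.6 [-32.8 188.7] [-7.6 -9.8]
0.53 [-39.7 178.4] [ -6.9 -10.3]
0.45 [-45.7 167.5] [ -6.1 -10.8]
0.38 [-51.  156.3] [ -5.3 -11.2]
0.3 [-55.4 144.7] [ -4.4 -11.6]
0.23 [-58.9 132.8] [ -3.5 -11.9]
0.15 [-61.5 120.7] [ -2.6 -12.1]
0.08 [-63.2 108.4] [ -1.7 -12.3]
0.0 [-64.  96.] [ -0.8 -12.4]
```

View pics/p6.png

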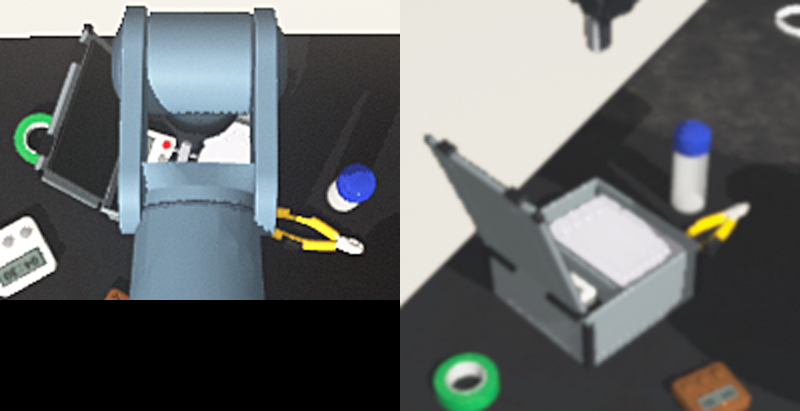

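The flap lies flat (white face at (615,240)), and the case, bottle, cutters and tape are where they were. Next I go behind the cover.

>>> move_arm([
  [[0,0,0,30,0,0,0],[0,0,0,30,0,0,0],[0,0,0,30,0,0,0],[0,0,0,30,0,0,0],[0,0,0,30,0,0,0],[0,0,0,30,0,0,0],[0,0,0,31,0,0,0],[0,0,0,0,0,0,0],[0,0,0,0,0,17,0],[0,0,0,0,0,17,0],[0,0,0,0,0,17,0],[0,0,0,0,0,17,0],[0,0,0,0,0,17,0],[0,0,0,0,0,0,0],[0,0,0,0,0,0,0]],
])

```text
time_s: 8.63
position: [0.5626, 0.2999, 0.2443]
ee_rot: [-3.138, 0.003, 1.247]
ft_force: [0.7, -0.0, 1.0]
opening: -0.0002
grip_force: 0.0
```

```bash
python3 - <<'E'
from workcell import optics,get_state
import cv2,numpy as np
b=optics.grab_frame("side")["pixels"][100:285,155:395,::-1]
cv2.imwrite("pics/p7.png",cv2.resize(b,(720,555),interpolation=cv2.INTER_CUBIC))
from h import *
s=get_state();print(s["position"],s["ft_force"])
v=[.5015,.1158,-.3242];c,k=np.cos(v[2]),np.sin(v[2]);d=s["position"][:2]-np.array(v[:2]);print(c*d[0]+k*d[1],-k*d[0]+c*d[1])
E
```

```text
[0.5635537  0.30019695 0.24617001] [-0.18203115  0.41958015  0.56716442]
8.131449297938548e-05 0.1945581960743598
```

View pics/p7.png

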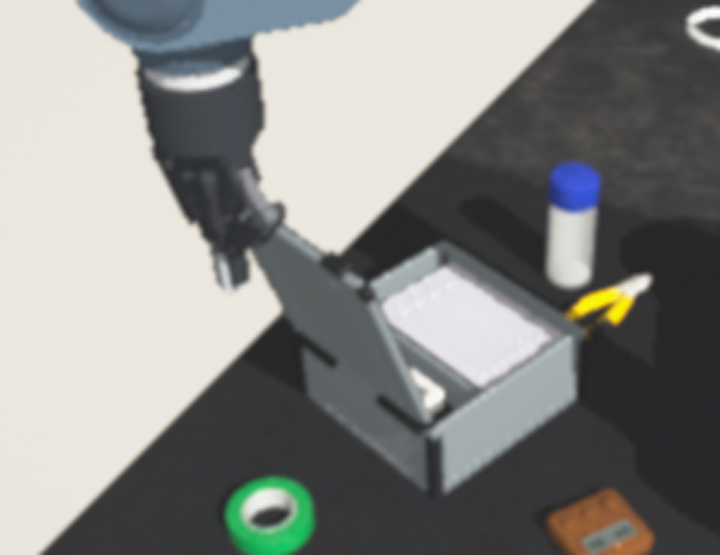

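The finger (230,270) is behind the open cover with a clear gap. Next I push the cover.

>>> move_arm([
  [[0,0,0,-14,0,0,0],[0,0,0,-14,0,0,0],[0,0,0,-12,0,-1,0],[0,0,0,-12,0,-4,0],[0,0,0,-12,0,-3,0],[0,0,0,-12,0,-2,0],[0,0,0,0,0,0,0]],
])

```text
time_s: 9.27
position: [0.5396, 0.2267, 0.2579]
ee_rot: [3.141, 0.0, 1.245]
ft_force: [0.2, -0.9, 0.1]
opening: 0.0003
grip_force: 0.0
```

>>> move_arm([
  [[0,0,0,-12,0,-1,0],[0,0,0,-6,0,0,0],[0,0,0,0,0,0,0]],
])

```text
time_s: 9.52
position: [0.5338, 0.2104, 0.2582]
ee_rot: [3.141, 0.0, 1.246]
ft_force: [0.5, 0.5, 0.3]
opening: -0.0001
grip_force: 0.0
```

```bash
python3 - <<'E'
from workcell import optics,get_state
import cv2,numpy as np
b=optics.grab_frame("side")["pixels"][100:285,155:395,::-1]
cv2.imwrite("pics/p8.png",cv2.resize(b,(720,555),interpolation=cv2.INTER_CUBIC))
s=get_state();print(s["position"],s["ft_force"])
E
```

```text
[0.53383299 0.2107592  0.25791188] [ 0.33094248  0.32905826 -0.37442332]
```

View pics/p8.png

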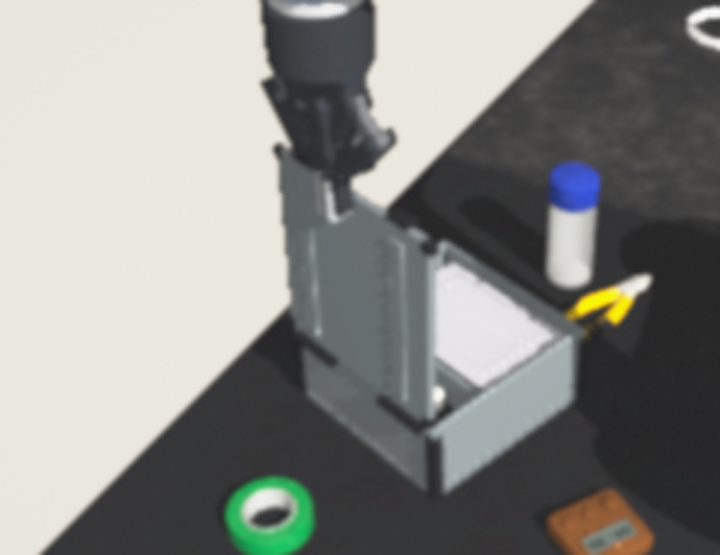

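The cover is being pushed to about upright by the fingertip at (340,205), and the case is still in place. I continue along the arc.

>>> move_arm([
  [[0,0,0,-9,0,0.5,0],[0,0,0,-9.5,0,1,0],[0,0,0,-12.3,0,2,0],[0,0,0,-12.1,0,3,0],[0,0,0,-11.8,0,3.7,0],[0,0,0,-11.5,0,4.6,0],[0,0,0,-11.1,0,5.5,0],[0,0,0,-10.7,0,6.3,0],[0,0,0,-10.2,0,7.1,0],[0,0,0,0,0,0,0]],
])

```text
time_s: 10.4
position: [0.5011, 0.1166, 0.2218]
ee_rot: [-3.138, 0.002, 1.245]
ft_force: [-0.0, 0.3, -0.5]
opening: 0.0003
grip_force: 0.0
```

>>> move_arm([
  [[0,0,0,-9.6,0,7.8,0],[0,0,0,-9,0,8.5,0],[0,0,0,-8.4,0,9.2,0],[0,0,0,-7.6,0,9.8,0],[0,0,0,-6.9,0,10.3,0],[0,0,0,-6.1,0,10.8,0],[0,0,0,-5.3,0,11.2,0],[0,0,0,-4.4,0,11.6,0],[0,0,0,0,0,0,0]],
])

```text
time_s: 11.15
position: [0.4823, 0.0636, 0.1417]
ee_rot: [-3.136, 0.001, 1.246]
ft_force: [0.0, 0.0, -1.3]
opening: 0.0002
grip_force: 0.0
```

>>> move_arm([
  [[0,0,0,-3.5,0,11.9,0],[0,0,0,-2.6,0,12,0],[0,0,0,-1.7,0,12,0],[0,0,0,-0.5,0,6,0],[0,0,0,0,0,0,0],[0,0,0,0,0,0,0]],
])

```text
time_s: 11.65
position: [0.4817, 0.0563, 0.1028]
ee_rot: [-3.141, 0.0, 1.247]
ft_force: [0.5, -0.4, 0.3]
opening: 0.0002
grip_force: 0.0
```

Expected closed height is TCP z of about 0.096.

>>> move_arm([
  [[0,0,0,0,0,2,0],[0,0,0,0,0,2,0],[0,0,0,0,0,1.5,0],[0,0,0,0,0,0,0],[0,0,0,0,0,0,0]],
])

```text
time_s: 12.07
position: [0.482, 0.0562, 0.0978]
ee_rot: [3.141, -0.0, 1.247]
ft_force: [-0.1, 0.9, -0.2]
opening: -0.0001
grip_force: 0.2
```

>>> move_arm([
  [[0,0,0,0,0,1,0],[0,0,0,0,0,1,0],[0,0,0,0,0,0,0],[0,0,0,0,0,0,0]],
])

```text
time_s: 12.4
position: [0.482, 0.0561, 0.096]
ee_rot: [3.141, 0.0, 1.247]
ft_force: [-2.2, 0.5, 5.2]
opening: -0.0005
grip_force: 2.4
```

>>> move_arm([
  [[0,0,0,0,0,1,0],[0,0,0,0,0,0,0],[0,0,0,0,0,0,0]],
])

```text
time_s: 12.65
position: [0.4821, 0.0561, 0.0959]
ee_rot: [-3.141, 0.0, 1.247]
ft_force: [-5.2, 0.4, 11.8]
opening: 0.0002
grip_force: 6.1
```

Closed at 0.096. One firmer press, then lift straight up (negative dz).

>>> move_arm([
  [[0,0,0,0,0,1,0],[0,0,0,0,0,1,0],[0,0,0,0,0,0,0],[0,0,0,0,0,0,0],[0,0,0,0,0,-5,0],[0,0,0,0,0,-20,0],[0,0,0,0,0,-30,0],[0,0,0,0,0,-30,0],[0,0,0,0,0,-30,0],[0,0,0,0,0,-30,0],[0,0,0,0,0,-30,0],[0,0,0,-40,0,0,0],[0,0,0,-40,0,0,0],[0,0,0,-40,0,0,0],[0,0,0,-40,0,0,0],[0,0,0,-40,0,0,0],[0,0,0,0,0,0,0]],
])

```text
time_s: 14.07
position: [0.4163, -0.1386, 0.2673]
ee_rot: [3.141, 0.002, 1.239]
ft_force: [0.7, 0.3, 0.8]
opening: -0.0002
grip_force: 0.0
```

```bash
python3 - <<'E'
from workcell import optics,get_state
import cv2,numpy as np
a=optics.grab_frame("top")["pixels"][110:260,220:420,::-1]; b=optics.grab_frame("side")["pixels"][100:285,215:395,::-1]
a=cv2.resize(a,(400,300),interpolation=cv2.INTER_CUBIC); b=cv2.resize(b,(400,411),interpolation=cv2.INTER_CUBIC)
o=np.zeros((411,800,3),np.uint8);o[:300,:400]=a;o[:,400:]=b;cv2.imwrite("pics/p9.png",o)
s=get_state();print(s["position"],s["ft_force"])
E
```

```text
[ 0.41762354 -0.13460577  0.26718556] [ 0.02789688  0.31498654 -0.6453341 ]
```

View pics/p9.png

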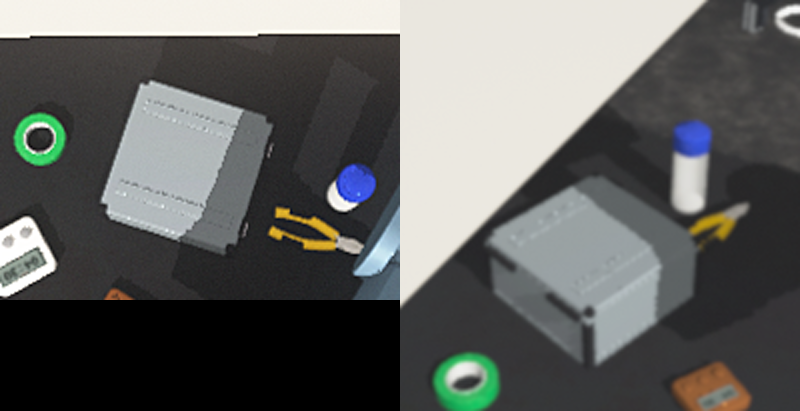

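The cover is shut flat (centre (185,160) in the top view), the case has not moved, the bottle, tape and cutters are untouched, and the arm is clear.

```bash
python3 -c "
from workcell import close_job
print(close_job())"
```

```text
the job is handed in; nothing more can be done
None
```

The sampling-kit case is closed, flap down first and then the cover pressed fully shut, in about 14 s; the final pictures show the case in place and nothing beside it disturbed, though one wrong-sign move briefly pressed the flap at 91 N (wrist limit 120 N).

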